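Clear the nut bin and hold its lid open

TASK

A workmate is about to tip fresh kernels into the big wooden nut bin. Take the scoop that lies on the bin's lid and lay it gently, bottom down, flat on the floor of the empty round bamboo tray; then raise the bin's lid to 60 degrees and finish while still holding it there, steady, because it falls shut by itself. Do not let the lid drop, and leave the other things on the table where they are.

Things in the scene. Friction and masses are not known exactly. Their poses are not given: they have to be found in the camera images.
- bin: Big open wooden box, fixed to the table, 180 (its x) x 260 (its y) x 110 mm high, closed by a light wooden lid hinged along the top of its +x side. Origin: centre of the underside; z up; the lid's handle is on its -x side.
- lid (a joint): Opening angle of the big bin's lid in rad: 0 shut (lid level), 1.047 = 60 degrees, stop at 1.4. The lid is a 180 x 260 x 10 mm panel of about 0.35 kg and falls shut from any angle when let go; the hinge is nearly frictionless.
- lid_hinge (a point): Middle of the lid's hinge axis, at the top of the bin's +x wall, 110 mm above the table; its y axis is the hinge axis (level). This frame turns with the lid: its -x axis points from the hinge to the handle, and the lid's upper face is at z = +10 mm in it.
- lid_handle (a point): Centre of the lid's handle, a dark wooden round bar 16 mm in diameter and 56 mm long, parallel to the hinge (along this point's y), 40 mm ahead of the lid's front edge, carried by two 8 mm steel stems that run to the lid 22 mm either side of the middle. In the lid_hinge frame it is at x = -220, z = +5 mm. 115 mm above the table when shut. The bar can be pinched from above on its two flat ends (56 mm apart), and then pivots between the pads as the lid swings up.
- scoop_center (a point): Middle of the hand scoop's 210 mm length, 20 mm above its underside; x towards the open mouth of the steel pan, z up. Pan: +x half, 105 long x 66 wide, flat bottom 4 mm thick, back wall 44 mm high, side walls 34 mm. Handle: -x half, a wooden round bar 22 mm in diameter and 105 mm long whose axis lies 27 mm above the underside. About 0.16 kg, heavier at the pan.
- scoop_handle (a point): Point on the axis of the scoop's handle, 35 mm behind the pan's back wall, 27 mm above the underside; same axes as scoop_center. Pinch it across y (22 mm).
- scoop: The same scoop; origin under the middle of its length, at its underside (20 mm below scoop_center).
- tray_floor (a point): Centre of the floor of the empty round bamboo tray, floor 6 mm above the table, 272 mm clear diameter at the floor, rim 26 mm above the table, outside diameter 300 mm; fixed to the table.
- mug: Bystander: white mug, 76 mm wide, 80 mm high; origin under its centre.
- jar: Bystander: lidded glass jar, 70 mm wide, 120 mm high; origin under its centre.
- smallbox: Bystander: small box with a knob on its shut lid, 114 x 154 mm, 94 mm high; origin under its centre.
- brush: Bystander: hand brush lying on the table; origin under its middle.

How it is judged:
By the outcome, as a careful person would: the job done as asked, in the order asked, and still so for the second after the job is handed in, while the arm keeps its last pose, push and grip.
It also fails if it takes over 54 s, if anything falls off the work surface, if the arm or the gripper's body presses on something with over 40 N, if the wrist force passes 120 N, or if a joint passes its speed limit or range.

ROBOT

A 6-joint arm with a two-finger parallel gripper is mounted at the origin on the work surface. World frame = base frame: x ahead of the robot, y to its left, z up, the work surface at z = 0. Lengths are in m, angles in rad, forces in N, time in s.
With the tool pointing down it reaches from about 0.35 to 0.775 m from the base axis. Payload 5.5 kg.
Tool frame: the origin (TCP) lies between the finger pads; the fingertips stand 19 mm ahead of it and the grasp point (between the pads) is the TCP; z points along the fingers, x is the direction in which the jaws open and shut, and the axes are right-handed (so a half turn about z gives the same grasp; the last joint's range is limited). The gripper opens to 85 mm and grips with 20 to 120 N. Pads are 22 mm wide; open, the fingers measure 114 mm over their backs; the gripper's body (76 mm by 85 mm) begins 54 mm behind the grasp point. The pads swing forward as they close: fully open they stand 13 mm farther back than shut.
Start: joints at [-1.39, 0.313, 0.046, 1.304, 0, 1.431], TCP at [0.181, -0.546, 0.217] pointing down, gripper open.
Joint ranges: [-2.76, 2.76], [-0.86, 1.69], [-1.03, 1.26], [-2.2, 2.34], [-1.47, 1.5], [-3.14, 3.14]. Speed limits (rad/s): [2.57, 2.57, 3.14, 3.14, 3.14, 3.14].

INTERFACE

Orientations are given as a unit quaternion [w, x, y, z].
In Python, from workcell import env gives the robot as it stands. The module is installed in compiled form; this text tells all that it offers.
- The arm moves only by the tool carry_out, never from a script. Its argument "steps" is a list of rows, each a list of 7 numbers: the gripper command: -1 is shut, 1 is fully open, values between are in proportion, then the shift along the tool's x, y, z in m, then the turn, a rotation vector about the tool's x, y, z in rad. A call has 1 to 20 rows; each row shifts and turns the commanded pose from where the row before left it, along the tool's axes as they then stand; what a row does not reach is not made up. A row lasts 1/8 s, in which the tool goes at most 62.5 mm and 10.7 degrees, less where a joint would pass 70% of its speed; a pose out of reach is approached as far as the arm can. A call with a gripper value outside its range is refused whole. The fingers move at their own pace and stop on an object; "grip_force" is the grip in N (left out, the last holds). Time passes only in rows, so rows that do not move let the fingers close. It gives the time, the measured TCP pose, the force and the opening at its end, in the units of the state.
- env.get_state(): the state, without advancing time (a new reading comes with each control period).
- env.read_camera(name): name is "scene" or "top" or "wrist"; returns a dict with "color" (384x512x3 uint8, red, green, blue), "K" (3x3 intrinsics, pixels), "R" (3x3) and "t" (3): a world point X has camera coordinates R X + t. Camera axes: x right, y down, z forward; pixel columns grow to the right and rows downward; lengths in m; the calibration is good to about 2 mm. A picture is of the moment at which its call begins. There is no depth.
- env.hand_in(): hands the job in, once; it reports no verdict.
The state is a dict: "clock": time; "joint_pos": joint angles; "qvel": joint speeds; "tau": joint torques, N m; "tcp_pos": TCP position; "orientation": TCP orientation; "wrist_force": force on the tool from outside, world axes, zero at the start; "ft_torque": the same for the moment, N m; "finger_gap": finger opening in m.
Only numpy, scipy, OpenCV 4.12 (cv2) and the standard library are available. Lean on these libraries where they do the work, as an engineer would, in place of code of your own. Each camera call takes 0.05 s, during which the arm holds its last target. There are 200 camera calls.

## Working session

There is one attempt and no reset: what is moved stays moved. The work goes in short steps, Python scripts to look and compute and a tool call to move; the robot and the scene stay as the last step left them, time stands still between calls to the robot, and variables do not carry over. Pictures are saved under pics/ and viewed, about 8 in all and at most 12, crops included, and the job is handed in when it is done.

Besides the shell and the picture viewer there is one more tool, called after "Emit:" as name([rows], argument=value, ...), one row to a line, values as JSON. carry_out: Moves the arm, as the interface text tells. Its arguments: {"type":"object","properties":{"steps":{"type":"array","items":{"type":"array","items":{"type":"number"}}},"grip_force":{"type":"number"}},"required":["steps"]}

```bash
mkdir -p pics
cat > h.py <<'E'
import numpy as np, cv2
from workcell import env
def cam(n,save=None):
    c=env.read_camera(n)
    if save: cv2.imwrite(f'pics/{save}.png',c['color'][:,:,::-1])
    return c
def ray(c,u,v,z):
    K,R,t=[np.array(c[k]) for k in('K','R','t')]
    d=R.T@np.linalg.inv(K)@[u,v,1]; o=-R.T@t
    return o+d*(z-o[2])/d[2]
def proj(c,X):
    p=np.array(c['K'])@(np.array(c['R'])@X+np.array(c['t'])); return p[:2]/p[2]
E
python3 - <<'E'
from h import *
a=cam('top','top0');b=cam('scene','scene0')
s=env.get_state()
print({k:np.round(v,3) for k,v in s.items()})
for c in(a,b): print(np.round(c['K'],1).tolist(),np.round(-np.array(c['R']).T@c['t'],3),np.round(c['R'],2).tolist())
E
```

```text
{'clock': np.float64(0.1), 'joint_pos': array([-1.39 ,  0.314,  0.045,  1.304,  0.   ,  1.431]), 'qvel': array([ 0.001, -0.003,  0.001, -0.   ,  0.001,  0.   ]), 'tau': array([ 2.0000e-03, -4.8173e+01,  2.9924e+01,  1.3000e-02, -0.0000e+00,
        0.0000e+00]), 'tcp_pos': array([ 0.181, -0.545,  0.217]), 'orientation': array([-0.001,  0.811, -0.585, -0.001]), 'wrist_force': array([ 0.103,  1.309, -0.084]), 'ft_torque': array([ 0.052, -0.015,  0.007]), 'finger_gap': np.float64(0.086)}
[[422.9, 0.0, 256.5], [0.0, 422.9, 185.0], [0.0, 0.0, 1.0]] [ 0.444 -0.013  1.496] [[0.03, -1.0, -0.01], [-0.99, -0.03, -0.1], [0.1, 0.01, -0.99]]
[[461.8, 0.0, 249.6], [0.0, 461.8, 198.4], [0.0, 0.0, 1.0]] [ 1.566 -0.69   1.035] [[0.58, 0.82, -0.02], [0.48, -0.35, -0.8], [-0.66, 0.45, -0.6]]
```

View pics/top0.png

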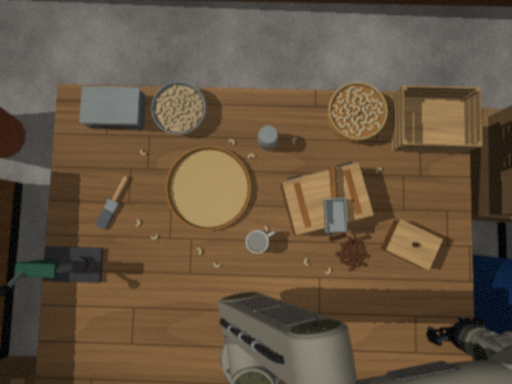

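View pics/scene0.png

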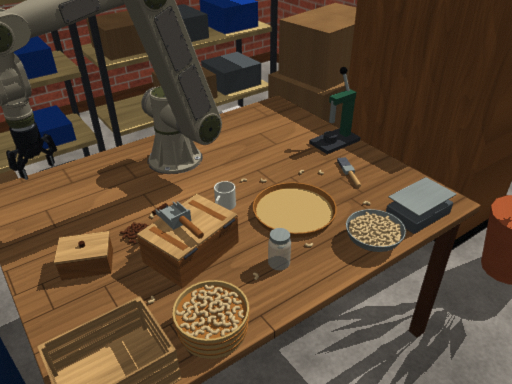

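Run:
```python
import cv2,numpy as np
a=cv2.imread('pics/top0.png')[150:260,265:390];b=cv2.imread('pics/scene0.png')[180:290,115:250]
f=lambda i:cv2.resize(i,(400*2,int(i.shape[0]*800/i.shape[1])),interpolation=cv2.INTER_CUBIC)
A,B=cv2.resize(a,None,fx=5,fy=5,interpolation=2),cv2.resize(b,None,fx=5,fy=5,interpolation=2)
cv2.imwrite('pics/a.png',A);cv2.imwrite('pics/b.png',B)
```

```text
(no output)
```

View pics/a.png

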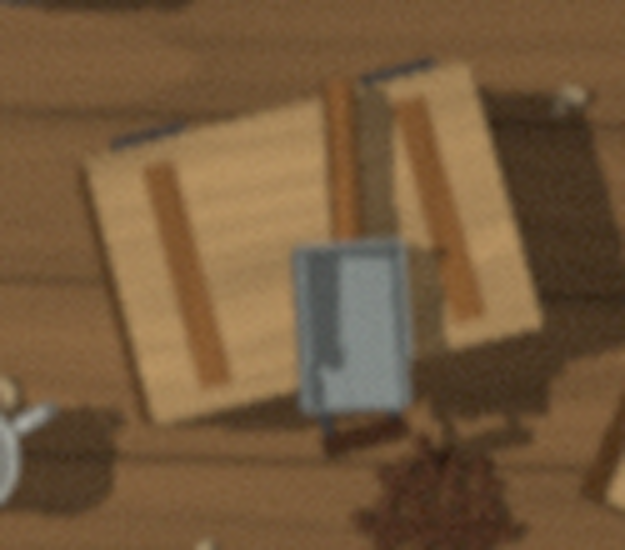

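View pics/b.png

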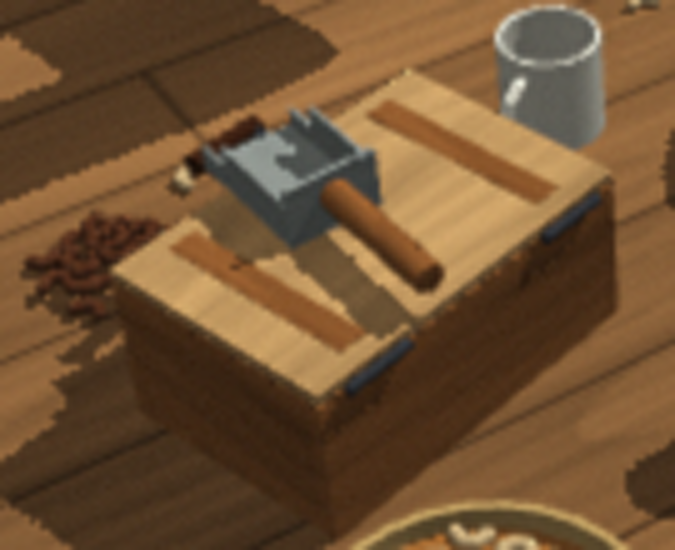

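Run:
```python
from h import *
a=cam('top')
g=lambda U,V,z:ray(a,(U+.5)/5-.5+265,(V+.5)/5-.5+150,z)
C=[g(*p,.12) for p in((82,160),(468,65),(542,327),(155,422))]
print(np.round(C,4)); 
for i in range(4): print(np.linalg.norm(C[i]-C[(i+1)%4]))
ax=(C[0]+C[1]-C[2]-C[3])[:2]; ay=(C[0]-C[1]+C[3]-C[2])[:2]
print('yaw x',np.degrees(np.arctan2(ax[1],ax[0])),'yaw y-90',np.degrees(np.arctan2(ay[1],ay[0]))-90)
c=np.mean(C,0);print('lid centre',c,'hinge',(C[0]+C[1])/2)
print('handle px',g(365,436,.115))
y=np.arctan2(ax[1],ax[0]);print('handle model',c[:2]-.13*np.array([np.cos(y),np.sin(y)]))
e=g(338,85,.147);w=g(346,240,.147);m=g(357,412,.154);wt=g(351,242,.164)
print('scoop end',e,'wall/handle',w,'mouth',m,'walltop',wt,np.linalg.norm(e-w))
im=cv2.cvtColor(a['color'],cv2.COLOR_RGB2HSV)
mk=cv2.inRange(im,(15,60,140),(32,200,255));mk[:,:160]=0;mk[:,258:]=0;mk[:140]=0;mk[235:]=0
cs=max(cv2.findContours(mk,0,1)[0],key=cv2.contourArea)
(x,yy),r,_=cv2.fitEllipse(cs);print('tray',x,yy,r)
print(ray(a,x,yy,.006),ray(a,x,yy,.026),np.array([x,yy]))
p=cs.reshape(-1,2);P=np.array([ray(a,*q,.006) for q in p]);print(P.min(0),P.max(0),(P.min(0)+P.max(0))/2,np.ptp(P,axis=0))
```

```text
[[ 0.5942 -0.0729  0.12  ]
 [ 0.6634 -0.3244  0.12  ]
 [ 0.4932 -0.3727  0.12  ]
 [ 0.4253 -0.1236  0.12  ]]
0.2608680432737454
0.17692808607366545
0.25819943334546686
0.17639653531581032
yaw x 16.28070479136306 yaw y-90 15.315950172882282
lid centre [ 0.54405185 -0.22341945  0.12      ] hinge [ 0.62883847 -0.1986571   0.12      ]
handle px [ 0.41994255 -0.25989039  0.115     ]
handle model [ 0.41926488 -0.2598641 ]
scoop end [ 0.64401435 -0.23504696  0.147     ] wall/handle [ 0.54432166 -0.24106858  0.147     ] mouth [ 0.43547396 -0.24776091  0.154     ] walltop [ 0.54187216 -0.24134176  0.164     ] 0.09987438044595304
tray 209.81629943847656 188.1951141357422 (73.58003997802734, 76.0574951171875)
[0.57671334 0.1735635  0.006     ] [0.57492606 0.17106595 0.026     ] [209.81629944 188.19511414]
[0.44293308 0.04153566 0.006     ] [0.7139557  0.30496005 0.006     ] [0.57844439 0.17324786 0.006     ] [2.71022622e-01 2.63424385e-01 2.22044605e-16]
```

```bash
cat >> h.py <<'E'
from scipy.spatial.transform import Rotation as Ro
def down(deg): # tool down, tool x at heading deg
    a=np.radians(deg);x=np.array([np.cos(a),np.sin(a),0]);z=np.array([0,0,-1.])
    return Ro.from_matrix(np.c_[x,np.cross(z,x),z])
def pose():
    s=env.get_state();q=s['orientation'];return np.array(s['tcp_pos']),Ro.from_quat([*q[1:],q[0]]),s
def plan(P,T):
    p,R,s=pose()
    print('turn first (tool):',np.round((R.inv()*T).as_rotvec(),4),'then shift (turned tool):',np.round(T.inv().apply(np.array(P)-p),4))
E
python3 - <<'E'
from h import *
plan([.577,-.239,.27],down(-86.5))
E
```

```text
turn first (tool): [0.     0.0014 0.2597] then shift (turned tool): [-0.2815 -0.4137 -0.0533]
```

Emit:
carry_out([
  [0.2, 0, 0, -0.027, 0, 0, 0.13],
  [0.2, 0, 0, -0.026, 0, 0.001, 0.13],
  [0.2, -0.028, -0.041, 0, 0, 0, 0],
  [0.2, -0.028, -0.041, 0, 0, 0, 0],
  [0.2, -0.028, -0.041, 0, 0, 0, 0],
  [0.2, -0.028, -0.041, 0, 0, 0, 0],
  [0.2, -0.028, -0.041, 0, 0, 0, 0],
  [0.2, -0.028, -0.042, 0, 0, 0, 0],
  [0.2, -0.028, -0.042, 0, 0, 0, 0],
  [0.2, -0.028, -0.042, 0, 0, 0, 0],
  [0.2, -0.028, -0.042, 0, 0, 0, 0],
  [0.2, -0.029, -0.042, 0, 0, 0, 0],
  [0.2, 0, 0, 0, 0, 0, 0],
  [0.2, 0, 0, 0, 0, 0, 0],
])

```text
clock: 1.9
tcp_pos: [0.5782, -0.2399, 0.2696]
orientation: [0.001, 0.728, -0.685, -0.0]
wrist_force: [-0.7, 0.7, -0.1]
finger_gap: 0.051
```

Run:
```python
from h import *
c=cam('wrist','w1')
plan([.577,-.239,.147],down(-86.5))
for P in([.577,-.239,.147],[.644,-.235,.147],[.4193,-.2599,.115],[.5437,-.241,.147]): print(np.round(proj(c,np.array(P))))
print(pose()[2]['wrist_force'],pose()[2]['finger_gap'])
```

```text
turn first (tool): [ 0.0008 -0.0009 -0.0008] then shift (turned tool): [-0.0014  0.0007  0.1229]
[251. 182.]
[252. 103.]
[261. 311.]
[251. 217.]
[-0.48812464 -0.3559754   0.09784907] 0.05102527572252357
```

View pics/w1.png

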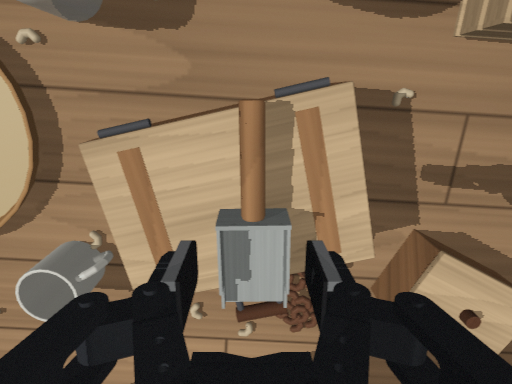

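Emit:
carry_out([
  [0.2, -0.001, 0, 0.03, 0, 0, 0],
  [0.2, 0, 0, 0.03, 0, 0, 0],
  [0.2, 0, 0, 0.03, 0, 0, 0],
  [0.2, 0, 0, 0.021, 0, 0, 0],
  [0.2, 0, 0, 0.01, 0, 0, 0],
  [0.2, 0, 0, 0, 0, 0, 0],
  [-0.2, 0, 0, 0, 0, 0, 0],
  [-0.4, 0, 0, 0, 0, 0, 0],
  [-1, 0, 0, 0, 0, 0, 0],
  [-1, 0, 0, 0, 0, 0, 0],
  [-1, 0, 0, 0, 0, 0, 0],
  [-1, 0, 0, 0, 0, 0, 0],
], grip_force=80)

```text
clock: 3.45
tcp_pos: [0.5784, -0.2391, 0.1491]
orientation: [0.0, 0.728, -0.685, 0.0]
wrist_force: [-0.6, 0.2, 1.0]
finger_gap: -0.0002
```

Run:
```python
from h import *
a=cam('wrist');b=cam('scene')
im=np.hstack([a['color'][100:384,100:400],cv2.resize(b['color'][150:300,100:270],None,fx=1.9,fy=1.9)[:284]])
cv2.imwrite('pics/w2.png',im[:,:,::-1]);print(pose()[2]['finger_gap'],proj(b,np.array([.5784,-.2391,.1491])))
```

```text
0.00020490454681865514 [188.33084183 223.57366842]
```

View pics/w2.png

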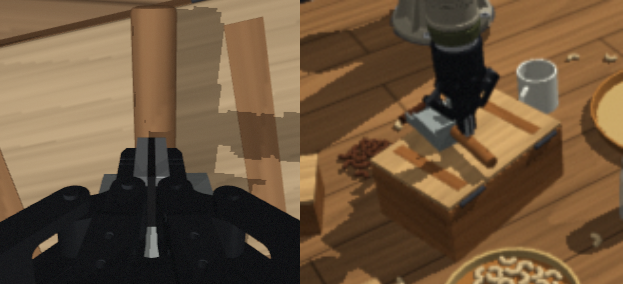

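Emit:
carry_out([
  [0.2, 0, 0, 0, 0, 0, 0],
  [0.2, 0, 0, 0, 0, 0, 0],
  [0.2, 0, 0, 0, 0, 0, 0],
  [0.2, 0, 0, 0, 0, 0, 0],
  [0.2, 0, 0, 0, 0, 0, 0],
])

```text
clock: 4.18
tcp_pos: [0.5784, -0.2391, 0.1491]
orientation: [0.0, 0.728, -0.685, 0.0]
wrist_force: [-0.0, -0.1, 0.0]
finger_gap: 0.0511
```

Run:
```python
from h import *
a=cam('wrist');b=cam('scene')
im=np.hstack([a['color'][60:384,60:450],cv2.resize(b['color'][190:270,140:240],None,fx=4.05,fy=4.05,interpolation=2)])
cv2.imwrite('pics/w3.png',im[:,:,::-1]);print(im.shape,pose()[2]['finger_gap'],pose()[0],proj(b,np.array([.5784,-.2391,.1491])))
for z in(.13,.147,.16): print(proj(a,np.array([.5784,-.2391,z])))
print(proj(a,np.array([.644,-.235,.147])),proj(a,np.array([.644,-.246,.147])),proj(a,np.array([.644,-.224,.147])))
```

```text
(324, 795, 3) 0.0512645748581264 [ 0.57843082 -0.23915139  0.1491575 ] [188.33084183 223.57366842]
[253.22825379 226.96437192]
[253.47911155 239.59303173]
[253.70491246 250.96028137]
[253.53428141 112.68156763] [276.712931   114.12518037] [230.29213797 111.23400036]
```

View pics/w3.png

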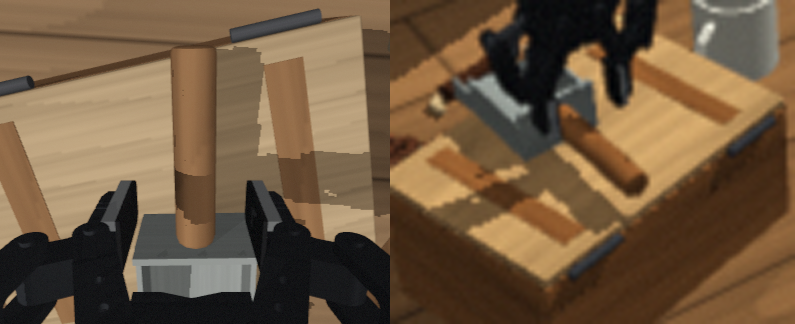

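Run:
```python
from h import *
a=cam('wrist');b=cam('scene')
p,R,_=pose()
print('wristcam centre in tool',np.round(R.inv().apply(-np.array(a['R']).T@a['t']-p),3))
for dz in(-.01,0,.01,.019): print(dz,[np.round(proj(b,p+R.apply([s*.033,0,dz])),1).tolist() for s in(-1,1)],[np.round(proj(a,p+R.apply([s*.0255,0,dz])),1).tolist() for s in(-1,1)])
for n,P in dict(end=[.644,-.235,.147],wallh=[.5437,-.241,.147],walltop=[.5437,-.241,.164],wallbot=[.5437,-.241,.12],lidR=[.6634,-.3244,.12]).items():
    print(n,proj(a,np.array(P)).round(1),proj(b,np.array(P)).round(1))
```

```text
wristcam centre in tool [-0.001 -0.075 -0.157]
-0.01 [[197.2, 216.6], [178.5, 225.5]] [[202.5, 250.1], [305.2, 250.1]]
0 [[197.5, 219.1], [178.9, 228.1]] [[205.2, 241.3], [302.2, 241.3]]
0.01 [[197.8, 221.7], [179.3, 230.7]] [[207.6, 233.4], [299.5, 233.4]]
0.019 [[198.0, 223.9], [179.6, 233.0]] [[209.5, 227.0], [297.3, 227.0]]
end [253.5 112.7] [200.6 235.2]
wallh [253.  295.9] [182.3 218.5]
walltop [253.2 315.7] [181.7 214.1]
wallbot [252.7 270.9] [183.2 225.3]
lidR [420.7  83. ] [177.5 258.4]
```

Emit:
carry_out([
  [0.2, 0, 0, 0.008, 0, 0, 0],
  [0.2, 0, 0, 0.008, 0, 0, 0],
  [0.2, 0, 0, 0.006, 0, 0, 0],
  [0.2, 0, 0, 0.004, 0, 0, 0],
  [0.2, 0, 0, 0, 0, 0, 0],
])

```text
clock: 5.0
tcp_pos: [0.5781, -0.239, 0.1226]
orientation: [0.0, 0.728, -0.685, -0.0]
wrist_force: [0.4, -0.1, 0.3]
finger_gap: 0.0513
```

Run:
```python
from h import *
a=cam('wrist');b=cam('scene')
im=np.hstack([a['color'][60:384,60:450],cv2.resize(b['color'][190:270,140:240],None,fx=4.05,fy=4.05,interpolation=2)])
cv2.imwrite('pics/w4.png',im[:,:,::-1])
```

```text
(no output)
```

View pics/w4.png

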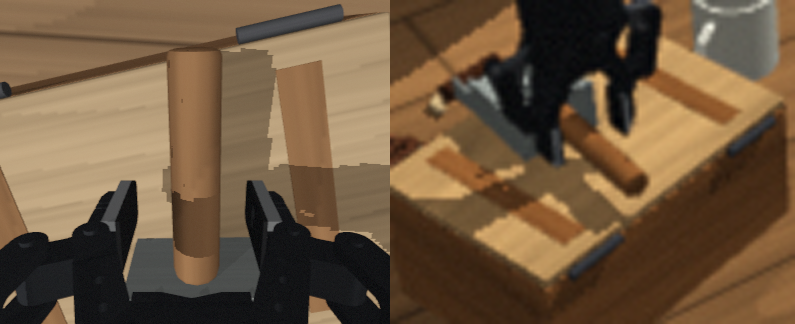

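Emit:
carry_out([
  [-0.2, 0, 0, 0, 0, 0, 0],
  [-0.4, 0, 0, 0, 0, 0, 0],
  [-1, 0, 0, 0, 0, 0, 0],
  [-1, 0, 0, 0, 0, 0, 0],
  [-1, 0, 0, 0, 0, 0, 0],
  [-1, 0, 0, 0, 0, 0, 0],
], grip_force=80)

```text
clock: 5.85
tcp_pos: [0.5787, -0.2394, 0.1235]
orientation: [0.0, 0.728, -0.685, 0.001]
wrist_force: [-0.6, -0.8, 4.1]
finger_gap: 0.0192
```

Emit:
carry_out([
  [-0.2, 0, 0, 0, 0, 0, 0],
  [0.0, 0, 0, 0, 0, 0, 0],
  [0.0, 0, 0, 0, 0, 0, 0],
  [0.0, 0, 0, 0.004, 0, 0, 0],
  [0.0, 0, 0, 0.005, 0, 0, 0],
  [0.0, 0, 0, 0, 0, 0, 0],
  [-0.2, 0, 0, 0, 0, 0, 0],
  [-0.4, 0, 0, 0, 0, 0, 0],
  [-1, 0, 0, 0, 0, 0, 0],
  [-1, 0, 0, 0, 0, 0, 0],
  [-1, 0, 0, 0, 0, 0, 0],
], grip_force=40)

```text
clock: 7.22
tcp_pos: [0.5786, -0.2393, 0.1144]
orientation: [0.0, 0.728, -0.685, 0.001]
wrist_force: [0.0, -1.4, 1.2]
finger_gap: 0.0209
```

Run:
```python
from h import *
a=cam('wrist');b=cam('scene')
im=np.hstack([a['color'][60:384,60:450],cv2.resize(b['color'][190:270,140:240],None,fx=4.05,fy=4.05,interpolation=2)])
cv2.imwrite('pics/w5.png',im[:,:,::-1])
```

Emit:
carry_out([
  [-0.2, 0, 0, 0, 0, 0, 0],
  [0.0, 0, 0, 0, 0, 0, 0],
  [0.0, 0, 0, 0, 0, 0, 0],
  [0.0, 0, 0, 0.004, 0, 0, 0],
  [0.0, 0, 0, 0.003, 0, 0, 0],
  [0.0, 0, 0, 0, 0, 0, 0],
  [-0.2, 0, 0, 0, 0, 0, 0],
  [-0.4, 0, 0, 0, 0, 0, 0],
  [-1, 0, 0, 0, 0, 0, 0],
  [-1, 0, 0, 0, 0, 0, 0],
  [-1, 0, 0, 0, 0, 0, 0],
], grip_force=70)

```text
clock: 8.7
tcp_pos: [0.5785, -0.2393, 0.1074]
orientation: [0.0, 0.728, -0.685, 0.001]
wrist_force: [-1.4, -0.5, 1.1]
finger_gap: 0.0204
```

Lift 80 mm gently and look.

Emit:
carry_out([
  [-1, 0, 0, -0.005, 0, 0, 0],
  [-1, 0, 0, -0.01, 0, 0, 0],
  [-1, 0, 0, -0.015, 0, 0, 0],
  [-1, 0, 0, -0.02, 0, 0, 0],
  [-1, 0, 0, -0.02, 0, 0, 0],
  [-1, 0, 0, -0.01, 0, 0, 0],
  [-1, 0, 0, 0, 0, 0, 0],
  [-1, 0, 0, 0, 0, 0, 0],
])

```text
clock: 9.7
tcp_pos: [0.5781, -0.2389, 0.1864]
orientation: [0.0, 0.728, -0.685, -0.0]
wrist_force: [0.3, 0.1, -2.1]
finger_gap: 0.02
```

Run:
```python
from h import *
a=cam('wrist');b=cam('scene')
im=np.hstack([a['color'][60:384,60:450],cv2.resize(b['color'][160:270,120:255],None,fx=2.945,fy=2.945,interpolation=2)[:324]])
cv2.imwrite('pics/w6.png',im[:,:,::-1])
```

```text
(no output)
```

View pics/w6.png

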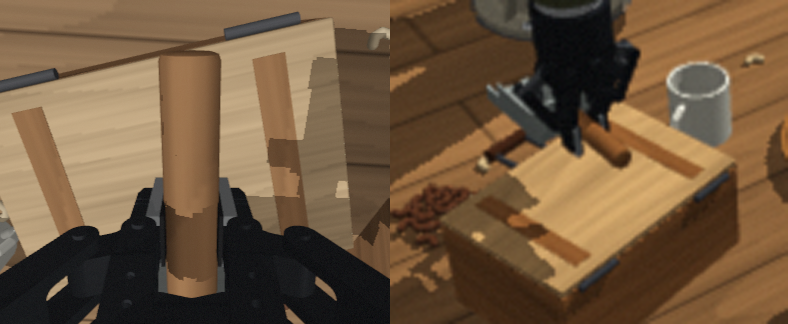

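Run:
```python
from h import *
plan([.616,.1758,.1864],down(-86.5))
```

```text
turn first (tool): [ 0.0014 -0.0001 -0.0003] then shift (turned tool): [-4.115e-01 -6.330e-02 -3.000e-04]
```

Emit:
carry_out([
  [-1, -0.02, -0.003, 0, 0.001, 0, 0],
  [-1, -0.04, -0.006, 0, 0, 0, 0],
  [-1, -0.04, -0.006, 0, 0, 0, 0],
  [-1, -0.045, -0.007, 0, 0, 0, 0],
  [-1, -0.045, -0.007, 0, 0, 0, 0],
  [-1, -0.045, -0.007, 0, 0, 0, 0],
  [-1, -0.045, -0.007, 0, 0, 0, 0],
  [-1, -0.045, -0.007, 0, 0, 0, 0],
  [-1, -0.04, -0.006, 0, 0, 0, 0],
  [-1, -0.03, -0.005, 0, 0, 0, 0],
  [-1, -0.0165, -0.0023, 0, 0, 0, 0],
  [-1, 0, 0, 0, 0, 0, 0],
  [-1, 0, 0, 0.03, 0, 0, 0],
  [-1, 0, 0, 0.035, 0, 0, 0],
  [-1, 0, 0, 0.035, 0, 0, 0],
  [-1, 0, 0, 0.03, 0, 0, 0],
  [-1, 0, 0, 0.02, 0, 0, 0],
  [-1, 0, 0, 0.015, 0, 0, 0],
  [-1, 0, 0, 0, 0, 0, 0],
  [-1, 0, 0, 0, 0, 0, 0],
])

```text
clock: 12.3
tcp_pos: [0.6187, 0.1526, 0.0231]
orientation: [-0.007, 0.744, -0.669, -0.006]
wrist_force: [-0.4, 0.3, -0.3]
finger_gap: 0.02
```

Run:
```python
from h import *
a=cam('top');b=cam('scene')
p=pose()[0];print(p,pose()[2]['wrist_force'])
P=np.array([.616,.1758,p[2]+.0396]);print(proj(a,P),proj(b,P), proj(b,np.array([.5775,.1735,.006])))
im=np.hstack([cv2.resize(a['color'][130:250,150:280],None,fx=3,fy=3,interpolation=2),cv2.resize(b['color'][150:270,225:355],None,fx=3,fy=3,interpolation=2)])
cv2.imwrite('pics/w7.png',im[:,:,::-1])
```

```text
[0.61892431 0.15290204 0.02341649] [ 0.45204625 -1.25147865 -1.43078753]
[207.57856202 175.19888634] [301.08439135 202.85289298] [292.86303165 210.49876723]
```

View pics/w7.png

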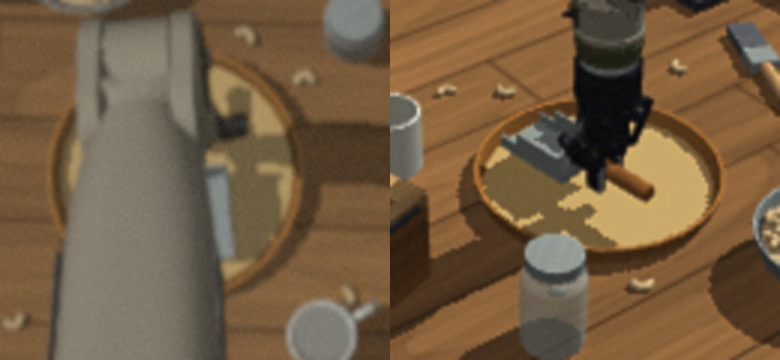

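Run:
```python
from h import *
plan([.616,.1758,.0234],down(-84))
plan([.616,.1758,.0234],down(-86.5))
print(pose()[2]['joint_pos'])
```

```text
turn first (tool): [-0.003   0.0196  0.002 ] then shift (turned tool): [-0.0231  0.0005  0.    ]
turn first (tool): [-0.0026  0.0196  0.0456] then shift (turned tool): [-0.023   0.0015  0.    ]
[ 0.10666177  0.54348799 -0.09397027  0.93028715  0.01955756  3.1415993 ]
```

Run:
```python
from h import *
plan([.614,.1854,.0234],down(-72))
```

```text
turn first (tool): [-0.0051  0.0192 -0.2075] then shift (turned tool): [-0.0324 -0.0054  0.    ]
```

Emit:
carry_out([
  [-1, 0, 0, 0, -0.001, 0.005, -0.05],
  [-1, 0, 0, 0, -0.001, 0.005, -0.05],
  [-1, 0, 0, 0, -0.001, 0.005, -0.05],
  [-1, 0, 0, 0, -0.001, 0.004, -0.057],
  [-1, -0.011, -0.002, 0, 0, 0, 0],
  [-1, -0.011, -0.002, 0, 0, 0, 0],
  [-1, -0.01, -0.001, 0, 0, 0, 0],
  [-1, 0, 0, 0, 0, 0, 0],
  [-1, 0, 0, 0, 0, 0, 0],
])

```text
clock: 13.52
tcp_pos: [0.6127, 0.185, 0.0221]
orientation: [0.0, 0.809, -0.588, -0.001]
wrist_force: [-0.1, 0.5, -2.4]
finger_gap: 0.0208
```

Run:
```python
from h import *
plan([.614,.1854,.0],down(-72))
```

```text
turn first (tool): [0.0012 0.0003 0.    ] then shift (turned tool): [ 0.     -0.0013  0.0221]
```

Emit:
carry_out([
  [-1, 0, 0, 0.007, 0, 0, 0],
  [-1, 0, 0, 0.007, 0, 0, 0],
  [-1, 0, 0, 0.006, 0, 0, 0],
  [-1, 0, 0, 0.003, 0, 0, 0],
  [-1, 0, 0, 0.002, 0, 0, 0],
  [-1, 0, 0, 0, 0, 0, 0],
])

```text
clock: 14.28
tcp_pos: [0.6128, 0.1849, -0.0029]
orientation: [0.0, 0.809, -0.588, -0.001]
wrist_force: [0.0, 0.3, -2.4]
finger_gap: 0.0206
```

Emit:
carry_out([
  [-1, 0, 0, 0.001, 0, 0, 0],
  [-1, 0, 0, 0.001, 0, 0, 0],
  [-1, 0, 0, 0, 0, 0, 0],
])

```text
clock: 14.65
tcp_pos: [0.6128, 0.1849, -0.0048]
orientation: [0.0, 0.809, -0.588, -0.001]
wrist_force: [0.1, -0.3, -1.6]
finger_gap: 0.0202
```

Emit:
carry_out([
  [-1, 0, 0, 0.001, 0, 0, 0],
  [-1, 0, 0, 0.0005, 0, 0, 0],
  [-1, 0, 0, 0, 0, 0, 0],
])

```text
clock: 15.02
tcp_pos: [0.6129, 0.1849, -0.0063]
orientation: [0.0, 0.809, -0.588, -0.0]
wrist_force: [0.9, 0.7, -0.8]
finger_gap: 0.0204
```

Emit:
carry_out([
  [-1, 0, 0, 0.0007, 0, 0, 0],
  [-1, 0, 0, 0, 0, 0, 0],
])

```text
clock: 15.28
tcp_pos: [0.613, 0.185, -0.0066]
orientation: [0.0, 0.809, -0.588, -0.0]
wrist_force: [0.1, -0.3, 2.4]
finger_gap: 0.0202
```

Emit:
carry_out([
  [-1, 0, 0, 0.0007, 0, 0, 0],
  [-1, 0, 0, 0, 0, 0, 0],
])

```text
clock: 15.52
tcp_pos: [0.6133, 0.1851, -0.0071]
orientation: [-0.0, 0.809, -0.588, -0.0]
wrist_force: [-1.2, 0.9, 4.9]
finger_gap: 0.0202
```

Emit:
carry_out([
  [-0.45, 0, 0, 0, 0, 0, 0],
  [-0.4, 0, 0, 0, 0, 0, 0],
  [-0.2, 0, 0, 0, 0, 0, 0],
  [0.1, 0, 0, 0, 0, 0, 0],
  [0.1, 0, 0, 0, 0, 0, 0],
  [0.1, 0, 0, -0.005, 0, 0, 0],
  [0.1, 0, 0, -0.015, 0, 0, 0],
  [0.1, 0, 0, -0.03, 0, 0, 0],
  [0.1, 0, 0, -0.05, 0, 0, 0],
  [0.1, 0, 0, -0.05, 0, 0, 0],
  [0.1, 0, 0, -0.05, 0, 0, 0],
  [0.1, 0, 0, -0.03, 0, 0, 0],
  [0.1, 0, 0, -0.01, 0, 0, 0],
  [0.1, 0, 0, 0, 0, 0, 0],
])

```text
clock: 17.27
tcp_pos: [0.6132, 0.1849, 0.2328]
orientation: [-0.0, 0.809, -0.588, -0.0]
wrist_force: [-0.4, -0.8, 0.1]
finger_gap: 0.0468
```

Run:
```python
from h import *
b=cam('scene');w=cam('wrist')
im=np.hstack([cv2.resize(w['color'],None,fx=.75,fy=.75,interpolation=3),cv2.resize(b['color'][150:270,225:355],None,fx=2.4,fy=2.4,interpolation=2)])
cv2.imwrite('pics/w8.png',im[:,:,::-1]);print(im.shape)
p=pose()[0]
hm=np.array([.4193,-.2599]); plan([*hm,p[2]],down(-74.2))
print(pose()[0])
h=cv2.cvtColor(w['color'],cv2.COLOR_RGB2HSV)
```

```text
(288, 696, 3)
turn first (tool): [0.0036 0.0009 0.0382] then shift (turned tool): [0.3753 0.3068 0.    ]
[0.61233754 0.18473627 0.23068794]
```

View pics/w8.png

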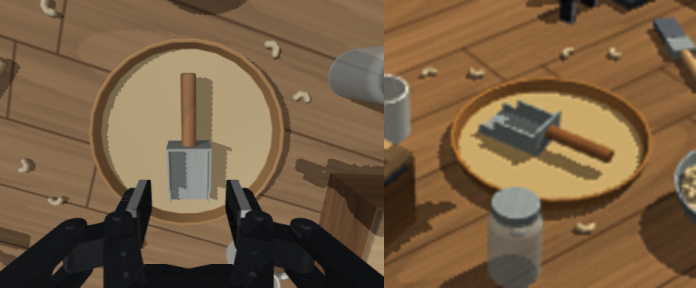

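Emit:
carry_out([
  [0.6, 0.0, 0.0, 0, 0.0036, 0.001, 0.038],
  [1, 0.02, 0.017, 0, 0, 0, 0],
  [1, 0.033, 0.027, 0, 0, 0, 0],
  [1, 0.034, 0.028, 0, 0, 0, 0],
  [1, 0.034, 0.028, 0, 0, 0, 0],
  [1, 0.034, 0.028, 0, 0, 0, 0],
  [1, 0.034, 0.028, 0, 0, 0, 0],
  [1, 0.034, 0.028, 0, 0, 0, 0],
  [1, 0.034, 0.028, 0, 0, 0, 0],
  [1, 0.034, 0.028, 0, 0, 0, 0],
  [1, 0.034, 0.028, 0, 0, 0, 0],
  [1, 0.03, 0.024, 0, 0, 0, 0],
  [1, 0.02, 0.015, 0, 0, 0, 0],
  [1, 0, 0, 0, 0, 0, 0],
  [1, 0, 0, 0, 0, 0, 0],
])

```text
clock: 19.25
tcp_pos: [0.4194, -0.2588, 0.2306]
orientation: [-0.001, 0.798, -0.603, -0.0]
wrist_force: [-0.4, 0.3, 1.4]
finger_gap: 0.0853
```

Run:
```python
from h import *
w=cam('wrist','w9');a=cam('top')
plan([.4193,-.2599,.082],down(-74.2))
for P in([.4193,-.2599,.115],[.4193-.272*.028,-.2599+.962*.028,.115],[.4193+.272*.028,-.2599-.962*.028,.115]):print(proj(w,np.array(P)).round(1))
p,R,s=pose();print(p,s['finger_gap'])
h=cv2.cvtColor(w['color'],cv2.COLOR_RGB2HSV)
q=proj(w,np.array([.4193,-.2599,.115])).astype(int)
print(h[q[1]-8:q[1]+9:4,q[0]-48:q[0]+49:8].tolist())
cv2.imwrite('pics/w9c.png',cv2.resize(w['color'][:,:,::-1],None,fx=1.2,fy=1.2))
```

```text
turn first (tool): [-0.002   0.0007  0.0014] then shift (turned tool): [0.0011 0.001  0.1491]
[253.9 183.8]
[221.5 183.7]
[286.3 183.8]
[ 0.41991816 -0.25854077  0.23112842] 0.08542840039984975
[[[15, 107, 146], [15, 104, 145], [14, 110, 125], [120, 11, 70], [11, 136, 62], [10, 138, 61], [10, 132, 62], [10, 130, 61], [10, 125, 63], [11, 112, 66], [11, 138, 63], [16, 107, 143], [10, 126, 101]], [[15, 107, 145], [15, 107, 146], [14, 116, 112], [11, 131, 76], [11, 138, 76], [10, 129, 77], [11, 132, 77], [11, 136, 77], [11, 131, 76], [10, 132, 77], [10, 136, 77], [15, 111, 131], [11, 134, 63]], [[15, 106, 144], [15, 107, 145], [14, 120, 113], [10, 131, 84], [10, 138, 83], [11, 134, 84], [11, 141, 83], [11, 134, 84], [11, 137, 82], [10, 132, 83], [12, 135, 83], [15, 114, 85], [10, 129, 75]], [[15, 109, 145], [15, 106, 144], [14, 113, 124], [10, 134, 78], [10, 138, 76], [10, 132, 79], [10, 131, 78], [11, 141, 76], [11, 139, 77], [11, 139, 77], [10, 129, 79], [14, 117, 74], [11, 129, 95]], [[15, 107, 145], [15, 105, 146], [15, 112, 130], [11, 128, 68], [12, 119, 75], [13, 126, 73], [12, 129, 73], [13, 131, 72], [12, 128, 72], [9, 129, 65], [12, 144, 55], [15, 108, 92], [11, 127, 94]]]
```

View pics/w9c.png

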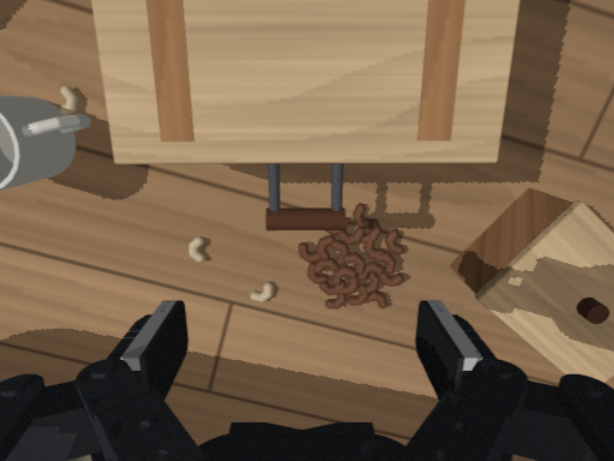

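Emit:
carry_out([
  [1, 0.002, 0.001, 0.03, -0.001, 0, 0.001],
  [1, 0, 0, 0.04, 0, 0, 0],
  [1, 0, 0, 0.035, 0, 0, 0],
  [1, 0, 0, 0.022, 0, 0, 0],
  [1, 0, 0, 0.012, 0, 0, 0],
  [1, 0, 0, 0.006, 0, 0, 0],
  [1, 0, 0, 0.003, 0, 0, 0],
  [1, 0, 0, 0, 0, 0, 0],
], grip_force=50)

```text
clock: 20.35
tcp_pos: [0.4201, -0.262, 0.0842]
orientation: [-0.0, 0.797, -0.603, 0.001]
wrist_force: [-0.7, -0.9, 0.9]
finger_gap: 0.0853
```

Run:
```python
from h import *
p,R,s=pose();print(p,s['finger_gap'],s['wrist_force']);plan([.4193,-.2599,.082],down(-74.2))
w=cam('wrist')
h=cv2.cvtColor(w['color'],cv2.COLOR_RGB2HSV)
m=cv2.inRange(h,(5,90,40),(13,200,100))[:, :]
print(proj(w,np.array([.4193,-.2599,.115])))
n,l,st,c=cv2.connectedComponentsWithStats(m)
for i in np.argsort(-st[1:,4])[:5]+1: print(st[i],c[i])
```

```text
[ 0.42012407 -0.26204106  0.08418952] 0.08532651001889283 [-0.67539685 -0.91370323  0.86799544]
turn first (tool): [-0.0021 -0.0013 -0.0007] then shift (turned tool): [-0.0023  0.0002  0.0022]
[248.96516482 273.06625341]
[ 181  212  175  127 8902] [281.15502134 280.83902494]
[ 462  229   50   90 1310] [489.33129771 275.94122137]
[436 263  33  52 429] [453.76456876 286.51981352]
[273 235  19  18 215] [282.53488372 243.24186047]
[360 244  12   9  61] [366.40983607 247.55737705]
```

Emit:
carry_out([
  [0.8, -0.001, 0, 0.002, 0, 0, 0],
  [0.6, 0, 0, 0, 0, 0, 0],
  [0.45, 0, 0, 0, 0, 0, 0],
  [0.35, 0, 0, 0, 0, 0, 0],
  [0.2, 0, 0, 0, 0, 0, 0],
  [-1, 0, 0, 0, 0, 0, 0],
  [-1, 0, 0, 0, 0, 0, 0],
  [-1, 0, 0, 0, 0, 0, 0],
])

```text
clock: 21.4
tcp_pos: [0.4196, -0.2614, 0.0822]
orientation: [-0.0, 0.797, -0.604, 0.001]
wrist_force: [-0.9, -2.1, 5.1]
finger_gap: 0.0552
```

Run:
```python
import numpy as np,json
f=lambda d:np.array([-(.22-.22*np.cos(d)+.005*np.sin(d)),-(.22*np.sin(d)+.005*np.cos(d)-.005)])
def rows(A):
    P=np.array([f(np.radians(x)) for x in A]);P=np.round(P,4);return [[-1,0,round(a,4),round(b,4),0,0,0] for a,b in np.diff(P,axis=0)]
print(rows([0,.5,1.5,3,5,7.5,10,12.5,15,17.5,20,22.5,25,27,28.5,29.5,30]));print(rows([30,30.5,31.5,33,35,37.5,40,42.5,45,47.5,50,52.5,55,57,58.5,59.5,60]))
```

```text
[[-1, 0, np.float64(-0.0001), np.float64(-0.0019), 0, 0, 0], [-1, 0, np.float64(-0.0001), np.float64(-0.0039), 0, 0, 0], [-1, 0, np.float64(-0.0004), np.float64(-0.0057), 0, 0, 0], [-1, 0, np.float64(-0.0007), np.float64(-0.0077), 0, 0, 0], [-1, 0, np.float64(-0.0012), np.float64(-0.0095), 0, 0, 0], [-1, 0, np.float64(-0.0017), np.float64(-0.0094), 0, 0, 0], [-1, 0, np.float64(-0.0021), np.float64(-0.0094), 0, 0, 0], [-1, 0, np.float64(-0.0025), np.float64(-0.0093), 0, 0, 0], [-1, 0, np.float64(-0.0029), np.float64(-0.0091), 0, 0, 0], [-1, 0, np.float64(-0.0033), np.float64(-0.009), 0, 0, 0], [-1, 0, np.float64(-0.0037), np.float64(-0.0089), 0, 0, 0], [-1, 0, np.float64(-0.004), np.float64(-0.0087), 0, 0, 0], [-1, 0, np.float64(-0.0035), np.float64(-0.0068), 0, 0, 0], [-1, 0, np.float64(-0.0028), np.float64(-0.0051), 0, 0, 0], [-1, 0, np.float64(-0.002), np.float64(-0.0033), 0, 0, 0], [-1, 0, np.float64(-0.001), np.float64(-0.0016), 0, 0, 0]]
[[-1, 0, np.float64(-0.001), np.float64(-0.0017), 0, 0, 0], [-1, 0, np.float64(-0.002), np.float64(-0.0032), 0, 0, 0], [-1, 0, np.float64(-0.0032), np.float64(-0.0048), 0, 0, 0], [-1, 0, np.float64(-0.0045), np.float64(-0.0063), 0, 0, 0], [-1, 0, np.float64(-0.0058), np.float64(-0.0076), 0, 0, 0], [-1, 0, np.float64(-0.0062), np.float64(-0.0073), 0, 0, 0], [-1, 0, np.float64(-0.0065), np.float64(-0.0071), 0, 0, 0], [-1, 0, np.float64(-0.0068), np.float64(-0.0068), 0, 0, 0], [-1, 0, np.float64(-0.0071), np.float64(-0.0065), 0, 0, 0], [-1, 0, np.float64(-0.0073), np.float64(-0.0061), 0, 0, 0], [-1, 0, np.float64(-0.0076), np.float64(-0.0059), 0, 0, 0], [-1, 0, np.float64(-0.0079), np.float64(-0.0055), 0, 0, 0], [-1, 0, np.float64(-0.0065), np.float64(-0.0041), 0, 0, 0], [-1, 0, np.float64(-0.0049), np.float64(-0.003), 0, 0, 0], [-1, 0, np.float64(-0.0033), np.float64(-0.0019), 0, 0, 0], [-1, 0, np.float64(-0.0017), np.float64(-0.0009), 0, 0, 0]]
```

First a 15° section, checking the forces.

Emit:
carry_out([
  [-1, 0, -0.0001, -0.0019, 0, 0, 0],
  [-1, 0, -0.0001, -0.0039, 0, 0, 0],
  [-1, 0, -0.0004, -0.0057, 0, 0, 0],
  [-1, 0, -0.0007, -0.0077, 0, 0, 0],
  [-1, 0, -0.0012, -0.0095, 0, 0, 0],
  [-1, 0, -0.0017, -0.0094, 0, 0, 0],
  [-1, 0, -0.0021, -0.0094, 0, 0, 0],
  [-1, 0, -0.0025, -0.0093, 0, 0, 0],
  [-1, 0, 0, 0, 0, 0, 0],
])

```text
clock: 22.52
tcp_pos: [0.429, -0.2587, 0.1391]
orientation: [-0.001, 0.797, -0.603, 0.002]
wrist_force: [5.2, -3.6, -4.8]
finger_gap: 0.0551
```

Run:
```python
from h import *
c=cam('scene','s15');a=cam('wrist')
p,R,s=pose();print(p,s['wrist_force'],s['finger_gap'])
e=np.array([np.cos(np.radians(15.8)),np.sin(np.radians(15.8))]);y=np.array([-e[1],e[0]])
hg=np.array([.4193,-.2599])+.22*e
# bright lid mask in the scene, compare left (y+130) front corner at predicted angles
for d in(0,10,15,20):
    t=np.radians(d);o=[]
    for sy in(.13,-.13):
        x=-.18*np.cos(t)+.01*np.sin(t);z=.11+.18*np.sin(t)+.01*np.cos(t)
        o.append(proj(c,np.array([*(hg+x*e+sy*y),z])).round(1).tolist())
    print(d,o)
```

```text
[ 0.4288104  -0.25872601  0.13851376] [ 4.53549462 -4.61038516 -4.95217455] 0.05484245284229814
0 [[196.6, 193.4], [136.4, 233.3]]
10 [[196.8, 186.3], [135.7, 226.1]]
15 [[197.3, 183.0], [135.8, 222.7]]
20 [[198.1, 179.9], [136.2, 219.6]]
```

Emit:
carry_out([
  [-1, 0, -0.0014, -0.0045, 0, 0, 0],
  [-1, 0, -0.0015, -0.0046, 0, 0, 0],
  [-1, 0, -0.0033, -0.009, 0, 0, 0],
  [-1, 0, -0.0037, -0.0089, 0, 0, 0],
  [-1, 0, -0.004, -0.0087, 0, 0, 0],
  [-1, 0, -0.0035, -0.0068, 0, 0, 0],
  [-1, 0, -0.0028, -0.0051, 0, 0, 0],
  [-1, 0, -0.003, -0.0049, 0, 0, 0],
  [-1, 0, -0.003, -0.0049, 0, 0, 0],
  [-1, 0, -0.0032, -0.0048, 0, 0, 0],
  [-1, 0, -0.0045, -0.0063, 0, 0, 0],
  [-1, 0, 0, 0, 0, 0, 0],
])

```text
clock: 24.12
tcp_pos: [0.461, -0.2495, 0.2066]
orientation: [-0.001, 0.797, -0.603, 0.001]
wrist_force: [4.0, -5.8, -5.7]
finger_gap: 0.0549
```

Emit:
carry_out([
  [-1, 0, -0.0029, -0.0038, 0, 0, 0],
  [-1, 0, -0.0058, -0.0073, 0, 0, 0],
  [-1, 0, -0.0065, -0.0073, 0, 0, 0],
  [-1, 0, -0.0068, -0.0071, 0, 0, 0],
  [-1, 0, -0.0071, -0.0066, 0, 0, 0],
  [-1, 0, -0.0073, -0.0061, 0, 0, 0],
  [-1, 0, -0.0076, -0.0059, 0, 0, 0],
  [-1, 0, -0.0079, -0.0055, 0, 0, 0],
  [-1, 0, -0.0065, -0.0041, 0, 0, 0],
  [-1, 0, -0.0049, -0.003, 0, 0, 0],
  [-1, 0, -0.0033, -0.0019, 0, 0, 0],
  [-1, 0, -0.0017, -0.0009, 0, 0, 0],
  [-1, 0, 0, 0, 0, 0, 0],
  [-1, 0, 0, 0, 0, 0, 0],
])

```text
clock: 25.88
tcp_pos: [0.5247, -0.2312, 0.2661]
orientation: [0.001, 0.797, -0.604, -0.0]
wrist_force: [-1.3, -5.4, -0.9]
finger_gap: 0.0551
```

Run:
```python
from h import *
p,R,s=pose();print(p,s['wrist_force'],s['finger_gap'])
p0=np.array([.4196,-.2614,.0822]);d=p-p0
e=np.array([np.cos(np.radians(15.8)),np.sin(np.radians(15.8))]);y=np.array([-e[1],e[0]])
h,v=d[:2]@e,d[2];print('h,v,lat',h,v,d[:2]@y,'angle',np.degrees(np.arctan2(v+.005,.22-h))-1.3,'r',np.hypot(v+.005,.22-h))
c=cam('scene');a=cam('top')
hg=np.array([.4193,-.2599])+.22*e
ims=[]
for cc,(x0,x1,y0,y1),f in((c,(110,260,120,290),2.9),(a,(265,385,140,250),2.9)):
    im=cv2.resize(cc['color'][y0:y1,x0:x1],None,fx=f,fy=f,interpolation=2)[:,:,::-1].copy()
    for deg,col in((55,(0,0,255)),(60,(0,255,0)),(65,(255,0,0))):
        t=np.radians(deg)
        for sy in(.13,-.13):
            for X in(-.18,-.12): 
                x=X*np.cos(t)+.01*np.sin(t);z=.11-X*np.sin(t)+.01*np.cos(t)
                q=(proj(cc,np.array([*(hg+x*e+sy*y),z]))-[x0,y0]+.5)*f
                cv2.circle(im,tuple(np.round(q).astype(int).tolist()),2,col,-1)
    ims.append(im)
H=max(i.shape[0] for i in ims)
ims=[cv2.copyMakeBorder(i,0,H-i.shape[0],0,0,0) for i in ims]
I=np.hstack(ims);print(I.shape);cv2.imwrite('pics/fin.png',I)
```

```text
[ 0.52472448 -0.23118728  0.26606672] [-1.30112309 -5.35658857 -0.94031223] 0.055097379457837735
h,v,lat 0.10937899710253848 0.18386672391180514 0.00044790209756618085 angle 58.34209582531158 r 0.2188781525945845
(493, 783, 3)
```

Emit:
carry_out([
  [-1, 0, -0.0015, -0.001, 0, 0, 0],
  [-1, 0, -0.002, -0.0012, 0, 0, 0],
  [-1, 0, -0.0015, -0.001, 0, 0, 0],
  [-1, 0, -0.0006, -0.0004, 0, 0, 0],
  [-1, 0, 0, 0, 0, 0, 0],
  [-1, 0, 0, 0, 0, 0, 0],
])

```text
clock: 26.72
tcp_pos: [0.5303, -0.2295, 0.2694]
orientation: [0.0, 0.797, -0.604, -0.0]
wrist_force: [1.0, -4.3, -1.7]
finger_gap: 0.0547
```

```bash
cat > chk.py <<'E'
from h import *
p,R,s=pose();print(p,s['wrist_force'],s['finger_gap'])
p0=np.array([.4196,-.2614,.0822]);d=p-p0
e=np.array([np.cos(np.radians(15.8)),np.sin(np.radians(15.8))]);y=np.array([-e[1],e[0]])
h,v=d[:2]@e,d[2];print('h,v',h,v,'angle',np.degrees(np.arctan2(v+.005,.22-h))-1.3,'r',np.hypot(v+.005,.22-h))
c=cam('scene')
hg=np.array([.4193,-.2599])+.22*e
hs=cv2.cvtColor(c['color'],cv2.COLOR_RGB2HSV)
def pt(deg,X,sy):
    t=np.radians(deg);return proj(c,np.array([*(hg+(X*np.cos(t)+.01*np.sin(t))*e+sy*y),.11-X*np.sin(t)+.01*np.cos(t)]))
for deg in(50,55,60,65): print(deg,[pt(deg,X,sy).round(1).tolist() for X,sy in((-.18,.13),(-.18,-.13),(0,.13),(0,-.13))])
# brightness along the line through the predicted edge (moving perpendicular = along angle) at sy
g=cv2.GaussianBlur(cv2.cvtColor(c['color'],cv2.COLOR_RGB2GRAY),(3,3),0).astype(float)
for sy in(.11,.09,.07,-.05,-.07,-.09,-.11):
    # radial profile out of the top edge at 60 deg
    X=np.arange(-.15,-.215,-.004);q=[pt(60,x,sy) for x in X]
    print(sy,[int(g[int(round(b)),int(round(a))]) for a,b in q])
print((np.arange(-.15,-.215,-.004)*1000).round().tolist())
m=cv2.inRange(hs,(12,60,120),(25,200,255));m[:, :90]=0;m[:,270:]=0;m[:90]=0;m[300:]=0
k=max(cv2.findContours(m,0,1)[0],key=cv2.contourArea)
print(cv2.contourArea(k),cv2.approxPolyDP(cv2.convexHull(k),4,True).reshape(-1,2).tolist())
E
python3 chk.py
```

```text
[ 0.53033459 -0.22953914  0.26937603] [ 0.97766418 -4.34023476 -1.73422456] 0.05468940815629839
h,v 0.11522590282077587 0.1871760302616114 angle 60.10084482008869 r 0.21888179012159345
50 [[209.4, 166.9], [145.4, 207.2], [239.1, 215.6], [179.8, 261.2]]
55 [[212.3, 165.9], [148.0, 206.4], [239.2, 215.8], [180.0, 261.4]]
60 [[215.4, 165.3], [150.9, 206.1], [239.4, 216.1], [180.1, 261.7]]
65 [[218.7, 165.0], [154.1, 206.2], [239.5, 216.3], [180.3, 261.9]]
0.11 [136, 134, 132, 124, 125, 127, 126, 127, 136, 119, 112, 111, 112, 112, 110, 109, 110]
0.09 [94, 89, 102, 95, 105, 118, 125, 126, 126, 119, 114, 112, 110, 112, 110, 109, 105]
0.07 [113, 103, 106, 114, 109, 121, 125, 133, 130, 109, 111, 112, 73, 72, 58, 57, 52]
-0.05 [122, 122, 118, 117, 116, 122, 127, 131, 138, 128, 103, 71, 63, 60, 56, 61, 62]
-0.07 [112, 112, 117, 118, 120, 124, 127, 133, 138, 127, 121, 73, 65, 64, 61, 57, 62]
-0.09 [82, 82, 81, 83, 95, 124, 123, 129, 138, 128, 121, 104, 66, 65, 64, 59, 59]
-0.11 [122, 123, 125, 122, 122, 122, 123, 133, 142, 131, 125, 104, 72, 66, 64, 62, 58]
[-150.0, -154.0, -158.0, -162.0, -166.0, -170.0, -174.0, -178.0, -182.0, -186.0, -190.0, -194.0, -198.0, -202.0, -206.0, -210.0, -214.0]
15253.5 [[268, 108], [269, 299], [159, 299], [102, 277], [90, 257], [90, 233], [188, 124], [255, 102]]
```

```bash
cat >> chk.py <<'E'
print('---')
for X in(-.17,-.14,-.11):
  for sg in(1,-1):
    S=np.arange(.110,.152,.003)*sg
    print(X,sg,[int(cv2.remap(g.astype(np.float32),np.float32([[a]]),np.float32([[b]]),1)[0,0]) for a,b in(pt(60,X,s_) for s_ in S)])
print((np.arange(.110,.152,.003)*1000).round().tolist())
for dd in(57,60,63):
  a=pt(60,-.17,-.13);b=pt(60,-.17,-.14);ex=(b-a)/.01
  q=pt(dd,-.17,-.13);ed=pt(dd,-.14,-.13)-q;n=np.array([ed[1],-ed[0]]);print(dd,'apparent sy offset mm',1000*((q-a)@n)/(ex@n))
E
python3 chk.py | sed -n '/---/,$p'
```

```text
---
-0.17 1 [126, 126, 126, 125, 125, 122, 118, 115, 112, 111, 111, 109, 107, 105]
-0.17 -1 [121, 120, 120, 120, 120, 119, 115, 101, 92, 102, 117, 118, 116, 113]
-0.14 1 [134, 135, 136, 137, 137, 133, 129, 123, 120, 119, 118, 117, 116, 115]
-0.14 -1 [120, 121, 122, 123, 123, 124, 118, 100, 88, 92, 101, 104, 103, 102]
-0.11 1 [125, 126, 126, 127, 124, 117, 107, 99, 97, 96, 97, 100, 105, 114]
-0.11 -1 [125, 125, 126, 127, 127, 127, 120, 100, 77, 61, 51, 49, 49, 49]
[110.0, 113.0, 116.0, 119.0, 122.0, 125.0, 128.0, 131.0, 134.0, 137.0, 140.0, 143.0, 146.0, 149.0]
57 apparent sy offset mm 4.644911728534563
60 apparent sy offset mm -0.0
63 apparent sy offset mm -4.823098591312168
```

Emit:
carry_out([
  [-1, 0, 0, 0, 0, 0, 0],
  [-1, 0, 0, 0, 0, 0, 0],
  [-1, 0, 0, 0, 0, 0, 0],
  [-1, 0, 0, 0, 0, 0, 0],
])

```text
clock: 27.32
tcp_pos: [0.5303, -0.2295, 0.2694]
orientation: [0.0, 0.797, -0.604, -0.0]
wrist_force: [0.3, -5.7, -2.2]
finger_gap: 0.0549
```

```bash
python3 chk.py | head -2; python3 -c "
from h import *
print(np.abs(env.get_state()['qvel']).max(), env.hand_in())"
```

```text
[ 0.53031367 -0.22954185  0.26936548] [ 0.26317203 -5.68594087 -2.17442123] 0.054853875675455556
h,v 0.11520503255694915 0.18716548102836766 angle 60.09472643547521 r 0.21888251940311274
the job is handed in; nothing more can be done
0.0021402349046700827 None
```

I laid the scoop flat on the tray floor, contact force about 5 N. I then gripped the lid's handle by its two ends, raised the lid, and handed in at about 27 s while still holding it.

**Last checks**
- **Lid angle:** the arm's path gives 60.1°, and the lid's edges in the scene picture suggest about 60.6°. The arm was holding still, with the grip at 55 mm and about 6 N at the wrist.
- **Scoop:** in the picture taken after release it sat flat inside the rim, a little off centre. I did not check it again after that.
- **Other things on the table:** I did not measure their positions at the end. No unexpected forces showed while moving.

**What went wrong or disagreed**
- **First grasp missed:** the fingers shut above the scoop's handle without moving it. The fingertips turned out to sit about 20 mm behind the reported TCP, not 19 mm ahead of it. I went lower and re-gripped twice more.
- **Last joint at its limit:** it reached its range limit (3.14) over the tray, so I laid the scoop down turned about 14° from the planned heading.
- **Final picture not viewed:** I had used up the 12 pictures, so the last lid check rests on numbers from the image, not on looking at it.

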